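# Put the masala spoon and turner away in the caddy

### The arm

A 6-joint arm with a two-finger parallel gripper is mounted at the origin on the work surface. World frame = base frame: x ahead of the robot, y to its left, z up, the work surface at z = 0. Lengths are in m, angles in rad, forces in N, time in s.
With the tool pointing down it reaches from about 0.3 to 0.775 m from the base axis. Payload 14.6 kg.
Tool frame: the origin (TCP) lies on the centre line of the jaws, within the pads' length; the fingertips stand 22 mm ahead of it and the grasp point (between the pads) lies 3 mm ahead of it; y points along the fingers, x is the direction in which the jaws open and shut, and the axes are right-handed (so a half turn about y gives the same grasp; the last joint's range is limited). The gripper opens to 85 mm and grips with 20 to 120 N. Pads are 22 mm wide; open, the fingers measure 114 mm over their backs; the gripper's body (76 mm by 85 mm) begins 54 mm behind the grasp point. The pads swing forward as they close: fully open they stand 13 mm farther back than shut.
Start: joints at [1.193, 0.3, 1.521, -0, 1.321, -0.067], TCP at [0.168, 0.524, 0.233] pointing down, gripper open.
Joint ranges: [-3.03, 3.03], [-0.79, 2.21], [0.23, 2.52], [-1.04, 4.18], [0, 3.07], [-2.55, 2.55]. Speed limits (rad/s): [2.22, 2.22, 2.57, 3.14, 3.14, 3.14].

### API

Orientations are given as a unit quaternion [x, y, z, w].
In Python, from station import monitor, viewer, bot gives the robot as it stands.
- The arm moves only by the shell command python3 -m handwheel 'ROWS' [FORCE]. ROWS is JSON, a list of rows, each a list of 5 numbers: the shift along the tool's x, y, z in cm, then the turn about the tool's y in rad, then the closure, from -1 (fully open) to 1 (shut). In form: [[x, y, z, yaw, jaw], ...]. A call has 1 to 5 rows; each row shifts and turns the pose as measured when the row begins, along the tool's axes as they then stand; what a row does not reach is not made up. A row lasts 1/12 s, in which the tool goes at most 41.7 mm and 7.16 degrees, less where a joint would pass 70% of its speed; a pose out of reach is approached as far as the arm can. A call is refused whole if a number of a shift passes 4.17 or a number of a turn 0.125, either way. A call with a gripper value outside its range is refused whole. The fingers move at their own pace and stop on an object; FORCE is the grip in N (left out, the last holds). Time passes only in rows, so rows that do not move let the fingers close. It gives the time, the measured TCP pose, the force and the opening at its end, in the units of the state.
- monitor.get_state(): the state, without advancing time (a new reading comes with each control period).
- viewer.capture(name): name is "scene" or "top" or "wrist"; returns a dict with "color" (420x560x3 uint8, red, green, blue), "z_map" (420x560 float32, m along the optical axis (not along the pixel's ray), 0 where there is no reading), "K" (3x3 intrinsics, pixels), "rvec" (rotation vector, rad) and "tvec" (3), from world to camera coordinates, as OpenCV has them. Camera axes: x right, y down, z forward; pixel columns grow to the right and rows downward; lengths in m; the calibration is good to about 2 mm. The wrist camera is an equidistant fisheye: a pixel r from the principal point sees the ray r / f radians off the axis. A picture is of the moment at which its call begins.
- bot.finish_job(): hands the job in, once; it reports no verdict.
The state is a dict: "clock": time; "joint_pos": joint angles; "qd": joint speeds; "effort": joint torques, N m; "position": TCP position; "orientation": TCP orientation; "ft_force": force on the tool from outside, world axes, zero at the start; "torque": the same for the moment, N m; "width": finger opening in m.
Only numpy, scipy, OpenCV 4.12 (cv2) and the standard library are available. Lean on these libraries where they do the work, as an engineer would, in place of code of your own. Each camera call takes 0.05 s, during which the arm holds its last target. There are 200 camera calls.

### The job

Lay the wooden spoon and the red-handled turner flat, right side up, in their own compartments of the steel caddy: each has its head at the compartment's wide end and its handle in the narrow slot, the spoon in the compartment next to the hinge and the turner in the one at the front. Then shut the caddy lid fully, leaving everything else on the shelf where it stands.

Things in the scene. Friction and masses are not known exactly. Their poses are not given: they have to be found in the camera images.
- caddy: fixed stainless caddy, 176 mm (x) by 210 mm (y), 34 mm high, walls and floor 3 mm. Origin: centre of underside; +x to the hinge side, y along the two compartments, 54 mm apart. Blue ribs 12 mm high on the floor mark them at both ends only: a wide pocket (54 mm between ribs, 46 long) for the head, a narrow slot (50 long) for the handle; the middle 100 mm is free for fingers
- spoon_bay (a point): point on the caddy floor, 3 mm above the shelf, where the spoon's origin belongs (a grey spoon outline is printed there); axes as the caddy's. The wide pocket is towards the caddy's -y, so the spoon's x must point along -y; handle slot 20 mm wide. 63 mm to the hinge wall; open the fingers only part way (about 45 mm) here
- turner_bay (a point): point on the caddy floor, 3 mm above the shelf, where the turner's origin belongs (a grey turner outline is printed there); axes as the caddy's. The wide pocket is towards the caddy's +y, so the turner's x must point along +y; handle slot 22 mm wide. 53 mm to the front wall; open the fingers only part way (about 45 mm) here
- lid (a joint): angle of the steel lid (176 by 210 mm, 4 mm thick): 0 shut, about 1.6 to 1.9 stands open, leaning back past upright. A stiff hinge (about 2 N at the free edge) holds it where it is left; it can be pushed from behind and then pressed down from above
- lid_edge (a point): middle of the lid's free edge, on its outer (upper when shut) face, 176 mm from the hinge; a black tab 60 mm wide sticks out 15 mm beyond it; axes as the lid's, z along the outward normal
- lid_hinge (a point): middle of the hinge line, at the caddy's rim, 34 mm above the shelf; the hinge runs along the caddy's y
- spoon: wooden masala spoon lying flat, 190 mm long: handle 14 mm wide and 12 mm thick from x = -110 to +40 mm, round head 44 mm across and 10 mm thick centred at x = +58 mm. Its origin is on the underside at the balance point, midway across the handle, and the place to grip; x points to the head, z up.
- spoon_tip (a point): end of the spoon's head, 80 mm along its x from the origin, on the underside
- spoon_butt (a point): end of the spoon's handle, 110 mm along -x from the origin, on the underside
- turner: small turner lying flat, 190 mm long: red plastic handle 16 mm wide and 12 mm thick from x = -110 to +20 mm, flat steel blade 46 mm wide and 4 mm thick from x = +15 to +80 mm. Its origin is on the underside at the balance point, midway across the handle, and the place to grip; x points to the head, z up.
- turner_tip (a point): end of the turner's blade, 80 mm along its x from the origin, on the underside
- turner_butt (a point): end of the turner's handle, 110 mm along -x from the origin, on the underside
- mortar: cast aluminium mortar, 92 mm across, 80 mm high, its pestle standing in it to 130 mm; leave alone. Origin: centre of its underside
- tub_blue: clear plastic tub with a blue snap lid, 96 by 116 by 80 mm; leave alone. Origin: centre of its underside
- tub_green: clear plastic tub with a green snap lid, 96 by 116 by 80 mm; leave alone. Origin: centre of its underside
- sieve: small steel sieve, bowl 76 mm across and 32 mm high, handle 80 mm along its +x; leave alone. Origin: centre of the bowl's underside
- spice_jar: jar with a red cap, 56 mm across, 100 mm high; leave alone. Origin: centre of its underside
- tin: brass-coloured tin, 72 mm across, 90 mm high; leave alone. Origin: centre of its underside
Things that resemble listed ones, but are neither listed nor needed, are in the scene too. Of the things like the spoon, leave any that is purple; of the rest the smaller one is meant.

How it is judged:
On the way, in this order (a step that is already met when the one before it is completed fails the run):
1. with the lid still open, spoon and turner lie flat in their compartments, heads at the wide ends (x of spoon_tip in the frame of spoon_bay between -0.009 and 0.009 m and z of each of spoon_tip, spoon_butt in the frame of spoon_bay below 0.005 m and x of spoon_butt in the frame of spoon_bay between -0.009 and 0.009 m and y of spoon in the frame of spoon_bay between -0.014 and 0.014 m and y of spoon_tip in the frame of spoon_bay below -0.06 m and angle between each of spoon, turner's own z axis and vertical below 0.07 rad and linear speed of each of spoon, turner below 0.02 m/s and x of turner_tip in the frame of turner_bay between -0.009 and 0.009 m and z of each of turner_tip, turner_butt in the frame of turner_bay below 0.005 m and x of turner_butt in the frame of turner_bay between -0.009 and 0.009 m and y of turner in the frame of turner_bay between -0.014 and 0.014 m and y of turner_tip in the frame of turner_bay above 0.06 m and value of joint lid above 0.5 rad), for 0.2 s.
2. the lid is shut (value of joint lid below 0.05 rad), for 0.2 s.
At the end, for the whole second after the job is handed in: Spoon and turner lie still, right side up, flat (0.07 rad) on the caddy floor (5 mm), each in its own compartment, head at the wide end: both ends within 9 mm of its midline, origin within 14 mm of the bay point along it. Lid shut to 0.05 rad (x of spoon_tip in the frame of spoon_bay between -0.009 and 0.009 m and z of each of spoon_tip, spoon_butt in the frame of spoon_bay below 0.005 m and x of spoon_butt in the frame of spoon_bay between -0.009 and 0.009 m and y of spoon in the frame of spoon_bay between -0.014 and 0.014 m and y of spoon_tip in the frame of spoon_bay below -0.06 m and angle between each of spoon, turner's own z axis and vertical below 0.07 rad and linear speed of each of spoon, turner below 0.02 m/s and x of turner_tip in the frame of turner_bay between -0.009 and 0.009 m and z of each of turner_tip, turner_butt in the frame of turner_bay below 0.005 m and x of turner_butt in the frame of turner_bay between -0.009 and 0.009 m and y of turner in the frame of turner_bay between -0.014 and 0.014 m and y of turner_tip in the frame of turner_bay above 0.06 m and value of joint lid below 0.05 rad); the robot touches nothing.
It fails at once if a bystander (mortar, tub, sieve, jar or tin) is shifted more than 25 mm (distance of any of mortar, tub_blue, tub_green, sieve, spice_jar, tin from where it was at the start of the episode above 0.025 m).
It also fails if it takes over 69 s, if anything falls off the work surface, if the arm or the gripper's body presses on something with over 40 N, if the wrist force passes 120 N, or if a joint passes its speed limit or range.

## Working session

There is one attempt and no reset: what is moved stays moved. The work goes in short steps, Python scripts to look and compute and a shell command to move; the robot and the scene stay as the last step left them, time stands still between calls to the robot, and variables do not carry over. Pictures are saved under pics/ and viewed, on a budget of 10 in all, crops included, one or two more only if the job needs it, and the job is handed in when it is done.

```bash
mkdir -p pics
cat > h.py <<'E'
import numpy as np, cv2
from station import monitor, viewer, bot
def cap(n):
    d=viewer.capture(n); return d
def save(n,c): cv2.imwrite('pics/'+n,c[:,:,::-1])
def cloud(d):
    z=d['z_map']; K=d['K']; v,u=np.mgrid[:z.shape[0],:z.shape[1]]
    p=np.stack([(u-K[0,2])*z/K[0,0],(v-K[1,2])*z/K[1,1],z],-1)
    R=cv2.Rodrigues(np.array(d['rvec'],float))[0]
    return (p-np.array(d['tvec']).ravel())@R
E
python3 - <<'E'
from h import *
import pickle
for n in('top','scene'):
    d=cap(n); save(n+'1.png',d['color']); pickle.dump(d,open(n+'1.pkl','wb'))
print(monitor.get_state())
E
```

```text
{'clock': 0.1, 'joint_pos': array([ 1.19339924e+00,  3.00427689e-01,  1.52151834e+00, -2.17162566e-05,
        1.32067252e+00, -6.65876516e-02]), 'qd': array([-0.00087226, -0.00207112, -0.00145762, -0.00219415,  0.0016168 ,
        0.00010616]), 'effort': array([ 1.66785805e-03, -5.44382679e+01, -3.62362397e+01, -8.50582069e-05,
        3.16174228e-03, -1.90541471e-05]), 'position': array([0.16813306, 0.52345961, 0.23207166]), 'orientation': array([ 0.57156326,  0.41628332, -0.41688867, -0.57116326]), 'ft_force': array([ 1.21685292,  0.42114809, -0.29212803]), 'torque': array([ 0.01711914, -0.00424259, -0.01297875]), 'width': 0.08560633478754485}
```

View pics/top1.png

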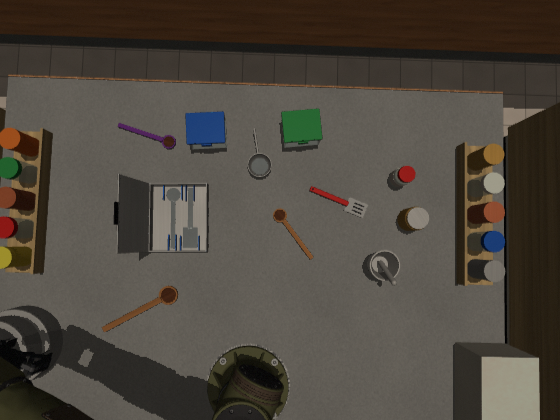

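View pics/scene1.png

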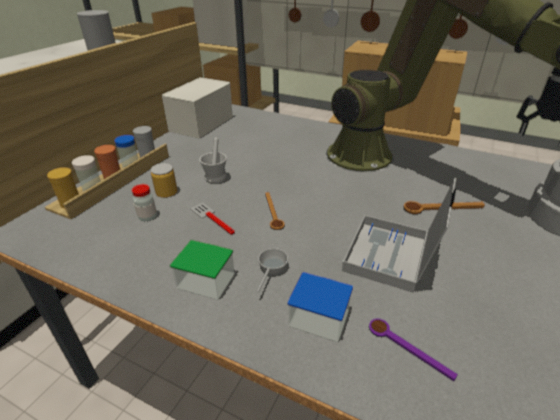

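Top view: wooden spoons are at (293,235) and (140,308), with a purple one at (147,135). The turner is at (338,200), and the caddy is at (180,218) with its lid open to the left (hinge side = image left). The centre spoon is about 58 px long against 83 px for the other, so it is the one meant. Next I'll measure everything.

```bash
cat > meas.py <<'E'
from h import *
import pickle
d=pickle.load(open('top1.pkl','rb')); P=cloud(d); c=d['color']
hsv=cv2.cvtColor(c,cv2.COLOR_RGB2HSV)
def reg(x0,x1,y0,y1):
    m=np.zeros(P.shape[:2],bool); m[y0:y1,x0:x1]=1; return m
def axis(m):
    n,l,s,_=cv2.connectedComponentsWithStats(m.astype(np.uint8),connectivity=8)
    m=l==1+np.argmax(s[1:,4]); q=P[m]; q=q[np.isfinite(q).all(1)]
    r=cv2.minAreaRect((q[:,:2]*1000).astype(np.float32)); 
    ct=np.median(q,0); u=np.linalg.svd(q[:,:2]-q[:,:2].mean(0))[2][0]
    t=(q[:,:2])@u
    print('rect',np.round(r,1) if 0 else r,'mean',q.mean(0),'dir',u,'len',np.ptp(t),'z',np.percentile(q[:,2],[5,50,95])); return q
S=hsv[...,1]
for nm,r in(('sp',(265,325,203,268)),('big',(95,190,280,340)),('turner red',(305,348,180,208)),):
    print(nm); axis(reg(*r)&(S>110)&(hsv[...,2]>40))
print('turner all'); 
z=P[...,2]; axis(reg(303,375,180,222)&((S>110)|(hsv[...,2]>130)))
print('bg z',np.median(z[235:260,330:350]), 'pix scale',P[230,300]-P[230,310])
# caddy: rim points
m=reg(145,215,178,258)&(z>0.028)&(z<0.042); q=P[m]
print('rim',cv2.minAreaRect((q[:,:2]*1000).astype(np.float32)),len(q))
m=reg(105,160,168,265)&(z>0.045); q=P[m]; print('lid n',len(q),q.min(0),q.max(0))
for hz in np.arange(.05,.23,.03):
    s=q[abs(q[:,2]-hz)<.012]; print(hz,len(s),s[:,:2].mean(0) if len(s) else '')
for nm,r in(('bt',(180,232,105,152)),('gt',(278,326,105,148)),('sieve',(245,275,125,182)),('tin',(400,432,203,233)),('mortar',(366,404,246,285)),('jar',(388,418,163,190))):
    m=reg(*r)&(z>.015); q=P[m]; print(nm,np.round(np.percentile(q,2,0),3),np.round(np.percentile(q,98,0),3))
big=cv2.resize(c[150:320,90:400],None,fx=2.55,fy=2.55,interpolation=cv2.INTER_CUBIC); save('crop1.png',big)
E
python3 meas.py
```

```text
sp
rect ((467.55108642578125, -121.61337280273438), (189.37022399902344, 42.31282043457031), 32.73119354248047) mean [ 0.48568864 -0.11620485  0.01185083] dir [-0.78660389 -0.61745795] len 0.1894636387660014 z [0.00706997 0.01193646 0.01642218]
big
rect ((301.5537109375, 189.81845092773438), (56.432861328125, 579.9979248046875), 24.627185821533203) mean [0.2384164  0.31312602 0.02113843] dir [-0.4922999   0.87042565] len 0.5821025809293564 z [0.01082598 0.01550032 0.02016083]
turner red
rect ((554.6204223632812, -157.8079071044922), (102.99307250976562, 267.404052734375), 26.9925537109375) mean [ 0.59337957 -0.23521225  0.0176088 ] dir [-0.2814484  -0.95957636] len 0.18946526567454536 z [0.00634582 0.01213282 0.01617225]
turner all
rect ((554.7512817382812, -158.06484985351562), (102.99307250976562, 267.9806823730469), 26.9925537109375) mean [ 0.59320535 -0.23579512  0.01752328] dir [-0.28161088 -0.95952869] len 0.1913266279769718 z [0.0064152  0.01212572 0.0161648 ]
bg z 0.0005427009457000001 pix scale [-0.00096396  0.03166975  0.00147855]
rim ((512.1246948242188, 231.49273681640625), (210.93101501464844, 179.26739501953125), 2.2968528270721436) 413
lid n 2347 [ 0.40308611 -0.0620436   0.04500603] [0.61338703 0.35126832 1.26257649]
0.05 172 [0.50721406 0.32092378]
0.08 280 [0.50679281 0.32514619]
0.11 303 [0.5069501 0.3296565]
0.14 325 [0.50466408 0.33416257]
0.16999999999999998 349 [0.50774463 0.33893486]
0.2 420 [0.50579019 0.34376831]
bt [0.729 0.092 0.023] [0.825 0.204 0.086]
gt [ 0.746 -0.196  0.025] [ 0.843 -0.083  0.085]
sieve [ 0.448 -0.062  0.016] [0.789 0.02  1.263]
tin [ 0.492 -0.518  0.025] [ 0.557 -0.455  0.096]
mortar [ 0.341 -0.436  0.018] [ 0.427 -0.353  0.134]
jar [ 0.629 -0.473  0.024] [ 0.678 -0.425  0.105]
```

View pics/crop1.png

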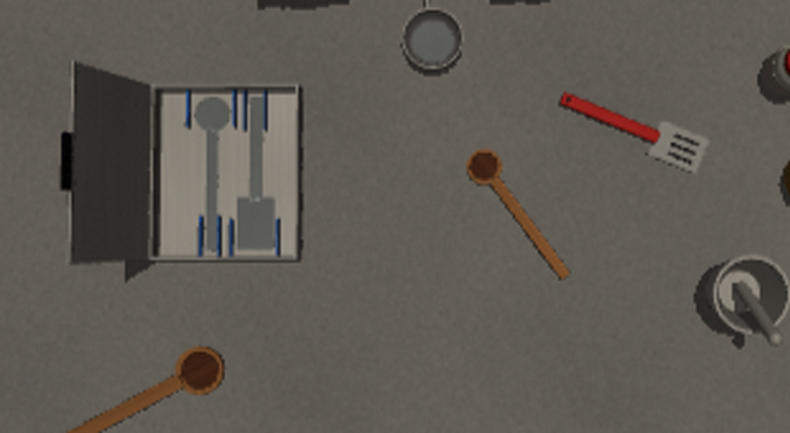

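The crop confirms the choice. The centre spoon, 189 mm long by depth, has its head at top-image (280,215) and its handle running to (312,258). The lower-left spoon is bigger. The printed outlines show the spoon head towards world +x and the turner blade towards world −x. Next come precise poses and moves in tool axes.

```bash
cat >> h.py <<'E'
from scipy.spatial.transform import Rotation as Rn
def plane(d,uv,z):
    uv=np.asarray(uv,float).reshape(-1,2); K=np.array(d['K'],float); R=cv2.Rodrigues(np.array(d['rvec'],float))[0]; t=np.array(d['tvec'],float).ravel()
    r=np.c_[(uv[:,0]-K[0,2])/K[0,0],(uv[:,1]-K[1,2])/K[1,1],np.ones(len(uv))]@R
    C=-R.T@t; return (C+r*((z-C[2])/r[:,2])[:,None])[:,:2]
def todo(xyz,psi=None,R=None):
    """shift in tool cm (now) and yaw needed so that tool z axis (horizontal, // handle) heads at psi (mod pi)"""
    s=monitor.get_state(); T=Rn.from_quat(s['orientation']).as_matrix()
    print('tcp',np.round(s['position'],4),'w',round(s['width'],4),'t',s['clock'],'F',np.round(s['ft_force'],1),'q6',round(s['joint_pos'][5],2))
    print('axes x',np.round(T[:,0],3),'y',np.round(T[:,1],3),'z',np.round(T[:,2],3))
    print('shift cm (tool now)',np.round(100*T.T@(np.array(xyz)-s['position']),2))
    if psi is not None:
        h=np.arctan2(T[1,2],T[0,2]); dpsi=(psi-h+np.pi/2)%np.pi-np.pi/2
        yaw=dpsi*np.sign(T[2,1]); print('heading',round(h,3),'yaw rows',round(yaw,3))
        print('shift cm after yaw',np.round(100*(T@Rn.from_rotvec([0,yaw,0]).as_matrix()).T@(np.array(xyz)-s['position']),2))
E
cat > m2.py <<'E'
from h import *
import pickle
d=pickle.load(open('top1.pkl','rb')); c=d['color']; hsv=cv2.cvtColor(c,cv2.COLOR_RGB2HSV)
def obj(r,f,z):
    x0,x1,y0,y1=r; m=np.zeros(c.shape[:2],np.uint8); m[y0:y1,x0:x1]=f[y0:y1,x0:x1]
    n,l,s,_=cv2.connectedComponentsWithStats(m,connectivity=8); k=1+np.argmax(s[1:,4])
    v,u=np.nonzero(l==k); return plane(d,np.c_[u,v],z)
S=hsv[...,1]
def fit(q,hd,nm):
    rc=cv2.minAreaRect((q*1000).astype(np.float32)); box=cv2.boxPoints(rc)/1000
    u=box[1]-box[0]; v=box[2]-box[1]; u=u if np.linalg.norm(u)>np.linalg.norm(v) else v
    u/=np.linalg.norm(u); u*=np.sign(u@hd); tip=(q@u).max(); n=np.array([-u[1],u[0]])
    h=q[(q@u)<tip-.08]; p=np.polyfit(h@u,h@n,1); 
    u2=u+p[0]*n; u2/=np.linalg.norm(u2); 
    a=tip+.0016-.080; o=a*u+np.polyval(p,a)*n
    print(nm,'origin',o.round(4),'ang',np.arctan2(u2[1],u2[0]).round(4),'len',np.ptp(q@u)+.003)
fit(obj((265,325,203,268),(S>110),.012),np.array([.8,.6]),'spoon')
V=hsv[...,2]; fit(obj((303,375,180,222),(S>130)|(V>120),.008),np.array([-.3,-.95]),'turner')
# caddy floor features
b=(hsv[...,0]>100)&(hsv[...,0]<130)&(S>90); v,u=np.nonzero(b[175:260,145:215]); 
q=plane(d,np.c_[u+145,v+175],.015)
m=b[175:260,145:215].astype(np.uint8); n,l,s,ce=cv2.connectedComponentsWithStats(m)
for i in range(1,n):
    if s[i,4]>4: print('rib',plane(d,ce[i]+[145,175],.010).round(4),s[i])
g=cv2.cvtColor(c,cv2.COLOR_RGB2GRAY); print(g[218,150:212]);
E
python3 m2.py
```

```text
spoon origin [ 0.4834 -0.118 ] ang 0.6668 len 0.19006049616843493
turner origin [ 0.5786 -0.2783] ang -1.933 len 0.19010028646997695
rib [[0.591  0.2843]] [18 10  2 15 16]
rib [[0.5967 0.2279]] [36 10  2 14 18]
rib [[0.6054 0.2137]] [40 10  2  7  8]
rib [[0.6077 0.1888]] [48 10  2  6  7]
rib [[0.5794 0.2122]] [41 18  1  7  7]
rib [[0.4346 0.2615]] [23 60  2 15 16]
rib [[0.4373 0.2395]] [30 60  2 15 19]
rib [[0.4336 0.2244]] [35 61  1 14 14]
rib [[0.4352 0.1687]] [53 61  1 14 14]
[ 34  33  46 135 134 134 136 135 136 134 134 134 135 133 135 137 134 134
 133 136 135  88  88  89  91 108 135 133 134 135 136 137 135 134 136 134
 135 133  94  93  93  94  95 134 133 135 135 136 136 134 136 135 136 134
 136 133  99  36  64  94  94  93]
```

Run:
```python
from h import *
todo([.4834,-.118,.16],.66)
```

```text
tcp [0.1681 0.5235 0.2321] w 0.0856 t 0.1 F [ 1.2  0.4 -0.3] q6 -0.07
axes x [ 0.306  0.952 -0.001] y [-0.    -0.001 -1.   ] z [-0.952  0.306  0.   ]
shift cm (tool now) [-51.42   7.26 -49.63]
heading 2.831 yaw rows -0.971
shift cm after yaw [-70.     7.26  14.42]
```

```bash
R='-m handwheel'
python3 $R '[[-2.9,0,-2.8,0,-1],[-2.9,0,-2.8,0,-1],[-2.9,0,-2.8,0,-1],[-2.9,0,-2.8,0,-1],[-2.9,0,-2.8,0,-1]]'
python3 $R '[[-2.9,0,-2.8,0,-1],[-2.9,0,-2.8,0,-1],[-2.9,0,-2.8,0,-1],[-2.9,0,-2.8,0,-1],[-2.9,0,-2.8,0,-1]]'
python3 $R '[[-2.9,0,-2.8,0,-1],[-2.9,0,-2.8,0,-1],[-2.9,0,-2.8,0,-1],[-2.9,0,-2.8,0,-1],[-2.9,0,-2.8,0,-1]]'
python3 $R '[[0,0,0,-0.12,-1],[0,0,0,-0.12,-1],[0,0,0,-0.12,-1],[0,0,0,-0.12,-1],[0,0,0,-0.12,-1]]'
python3 $R '[[0,0,0,-0.12,-1],[0,0,0,-0.12,-1],[0,0,0,-0.12,-1]]'
python3 - <<'E'
from h import *
todo([.4834,-.118,.16],.66)
E
```

```text
clock: 0.52
position: [0.2561, 0.3399, 0.2288]
orientation: [0.57, 0.417, -0.421, -0.569]
ft_force: [1.9, 0.1, 0.6]
width: 0.0852
clock: 0.93
position: [0.3467, 0.1521, 0.2289]
orientation: [0.57, 0.418, -0.422, -0.568]
ft_force: [0.6, 1.1, -0.7]
width: 0.0854
clock: 1.35
position: [0.4376, -0.0356, 0.2298]
orientation: [0.57, 0.418, -0.421, -0.568]
ft_force: [0.9, 1.8, 0.2]
width: 0.0858
clock: 1.77
position: [0.4391, -0.0442, 0.2277]
orientation: [-0.416, -0.568, 0.574, 0.418]
ft_force: [0.9, 0.5, 0.4]
width: 0.0856
clock: 2.02
position: [0.4387, -0.0443, 0.2269]
orientation: [-0.301, -0.636, 0.642, 0.305]
ft_force: [0.2, -0.2, 0.1]
width: 0.0856
tcp [ 0.4387 -0.0443  0.2269] w 0.0856 t 2.0167 F [ 0.2 -0.2  0.1] q6 -2.43
axes x [-0.633  0.774  0.001] y [-0.008 -0.005 -1.   ] z [-0.774 -0.633  0.009]
shift cm (tool now) [-8.54  6.69  1.14]
heading -2.456 yaw rows 0.025
shift cm after yaw [-8.57  6.69  0.92]
```

Joint 6 is near its limit here, so I'll take the equivalent half-turned grasp.

```bash
R='-m handwheel'
python3 $R '[[0,0,0,0.12,-1],[0,0,0,0.12,-1],[0,0,0,0.12,-1],[0,0,0,0.12,-1],[0,0,0,0.12,-1]]' >/dev/null
python3 $R '[[0,0,0,0.12,-1],[0,0,0,0.12,-1],[0,0,0,0.12,-1],[0,0,0,0.12,-1],[0,0,0,0.12,-1]]' >/dev/null
python3 $R '[[0,0,0,0.12,-1],[0,0,0,0.12,-1],[0,0,0,0.12,-1],[0,0,0,0.12,-1],[0,0,0,0.12,-1]]' >/dev/null
python3 $R '[[0,0,0,0.12,-1],[0,0,0,0.12,-1],[0,0,0,0.12,-1],[0,0,0,0.12,-1],[0,0,0,0.12,-1]]' >/dev/null
python3 $R '[[0,0,0,0.12,-1],[0,0,0,0.12,-1],[0,0,0,0.12,-1],[0,0,0,0.12,-1],[0,0,0,0.12,-1]]' >/dev/null
python3 $R '[[2.8,1.5,0,0.12,-1],[2.8,1.5,0,0,-1],[2.6,1.5,0,0,-1],[0,1.5,0,0,-1]]'
cat > wrist.py <<'E'
import sys
from h import *
def wproj(d,p):
    R=cv2.Rodrigues(np.array(d['rvec'],float))[0]; q=np.atleast_2d(p)@R.T+np.array(d['tvec'],float).ravel()
    K=np.array(d['K'],float); rr=np.hypot(q[:,0],q[:,1]); th=np.arctan2(rr,q[:,2])
    return np.c_[K[0,2]+K[0,0]*th*q[:,0]/rr,K[1,2]+K[1,1]*th*q[:,1]/rr]
def ortho(d,c0,size,z,px=0.001):
    """rectified top-down view on plane z: col=-y, row=-x, centre c0"""
    h=int(size/px); r,cc=np.mgrid[:h,:h]; X=c0[0]-(r-h/2)*px; Y=c0[1]-(cc-h/2)*px
    uv=wproj(d,np.c_[X.ravel(),Y.ravel(),np.full(X.size,z)]).astype(np.float32).reshape(h,h,2)
    return cv2.remap(d['color'],uv[...,0],uv[...,1],cv2.INTER_LINEAR)
E
python3 - <<'E'
from wrist import *
todo([.4834,-.118,.12],.66)
d=cap('wrist'); o=ortho(d,(.4834,-.118),.28,.012,.0005)
o=cv2.resize(o,(560,560)); f=cv2.resize(d['color'],(240,180)); save('w1.png',np.hstack([o,np.vstack([f,np.zeros((380,240,3),np.uint8)])]))
E
```

```text
clock: 4.43
position: [0.4859, -0.1111, 0.1607]
orientation: [0.629, -0.334, 0.326, -0.622]
ft_force: [1.3, -0.4, -0.7]
width: 0.0853
tcp [ 0.4859 -0.1111  0.1607] w 0.0853 t 4.4333 F [ 1.3 -0.4 -0.7] q6 0.68
axes x [ 0.565 -0.825 -0.006] y [-0.016 -0.004 -1.   ] z [ 0.825  0.565 -0.015]
shift cm (tool now) [ 0.45  4.07 -0.53]
heading 0.6 yaw rows -0.06
shift cm after yaw [ 0.42  4.07 -0.56]
```

View pics/w1.png

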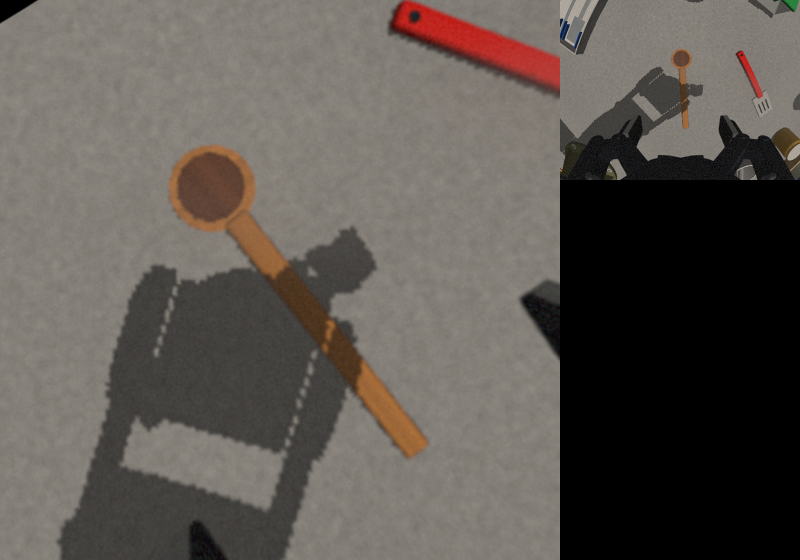

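The rectified wrist view shows the wooden spoon, head centre at (212,188) and butt at (417,448). That gives its origin as (0.484,−0.120) and heading 0.667. Next I descend and grip.

```bash
R='-m handwheel'
python3 $R '[[0.6,3,-0.7,-0.067,-0.2],[0,4,0,0,0],[0,3,0,0,0]]'
python3 - <<'E'
from wrist import *
todo([.4839,-.1199,.025],.667)
E
```

```text
clock: 4.73
position: [0.4815, -0.1195, 0.0595]
orientation: [0.64, -0.311, 0.304, -0.633]
ft_force: [0.3, -1.5, -0.2]
width: 0.052
tcp [ 0.4815 -0.1195  0.0595] w 0.052 t 4.7333 F [ 0.3 -1.5 -0.2] q6 0.59
axes x [ 0.621 -0.784 -0.005] y [-0.013 -0.004 -1.   ] z [ 0.784  0.621 -0.012]
shift cm (tool now) [0.2  3.45 0.2 ]
heading 0.67 yaw rows 0.003
shift cm after yaw [0.2  3.45 0.2 ]
```

```bash
R='-m handwheel'
python3 $R '[[0.2,2,0.2,0,0],[0,1,0,0,0],[0,0.45,0,0,0],[0,0,0,0,0]]' 40
python3 $R '[[0,0,0,0,1],[0,0,0,0,1],[0,0,0,0,1],[0,0,0,0,1],[0,0,0,0,1]]' 40
python3 - <<'E'
from wrist import *
todo([.4839,-.1199,.025],.667)
E
```

```text
clock: 5.07
position: [0.4804, -0.118, 0.0194]
orientation: [0.64, -0.314, 0.301, -0.633]
ft_force: [0.4, -0.0, -0.3]
width: 0.0422
clock: 5.48
position: [0.4827, -0.1183, 0.0244]
orientation: [0.64, -0.311, 0.303, -0.634]
ft_force: [-0.2, -0.4, 0.3]
width: 0.0001
tcp [ 0.4827 -0.1183  0.0244] w 0.0001 t 5.4833 F [-0.2 -0.4  0.3] q6 0.6
axes x [ 0.623 -0.783 -0.007] y [-0.015 -0.003 -1.   ] z [ 0.782  0.623 -0.014]
shift cm (tool now) [ 0.2  -0.06 -0.01]
heading 0.672 yaw rows 0.005
shift cm after yaw [ 0.2  -0.06 -0.01]
```

Run:
```python
from wrist import *
d=cap('wrist'); o=ortho(d,(.4834,-.118),.28,.012,.0005)
save('w2.png',np.hstack([cv2.resize(o,(400,400)),cv2.resize(d['color'],(400,400))]))
```

```text
(no output)
```

View pics/w2.png

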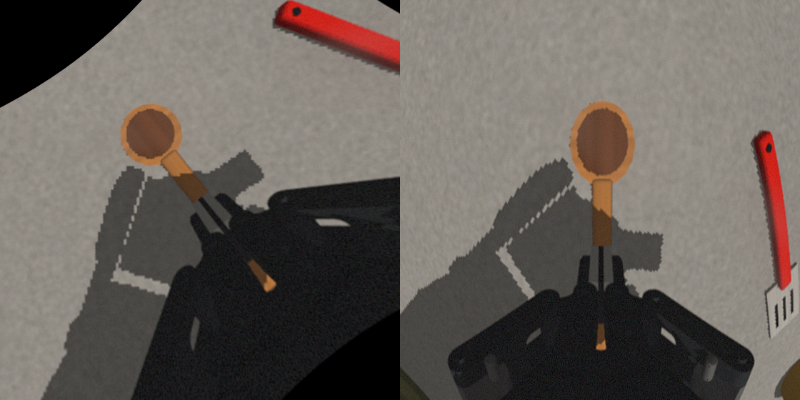

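```bash
cat >> wrist.py <<'E'
def wcloud(d):
    z=d['z_map'].astype(float); K=np.array(d['K'],float); v,u=np.mgrid[:z.shape[0],:z.shape[1]]
    a=(u-K[0,2])/K[0,0]; b=(v-K[1,2])/K[1,1]; th=np.hypot(a,b)+1e-9; t=np.tan(np.minimum(th,1.5))/th
    R=cv2.Rodrigues(np.array(d['rvec'],float))[0]
    return (np.stack([a*t*z,b*t*z,z],-1)-np.array(d['tvec'],float).ravel())@R
E
python3 - <<'E'
from wrist import *
d=cap('wrist'); P=wcloud(d)
# right half image px (x-400)*1.4, y*1.05
for y in (200,220,240,256,262,270,280,290,300):
    r=int(y*1.05); print(y,[tuple(np.round(P[r,int(x*1.4)]*1000).astype(int)) for x in (185,193,201,209,217)])
E
```

```text
200 [(np.int64(495), np.int64(-94), np.int64(0)), (np.int64(503), np.int64(-97), np.int64(13)), (np.int64(506), np.int64(-101), np.int64(12)), (np.int64(509), np.int64(-105), np.int64(13)), (np.int64(510), np.int64(-113), np.int64(0))]
220 [(np.int64(486), np.int64(-102), np.int64(0)), (np.int64(493), np.int64(-104), np.int64(11)), (np.int64(497), np.int64(-108), np.int64(13)), (np.int64(501), np.int64(-112), np.int64(13)), (np.int64(501), np.int64(-120), np.int64(1))]
240 [(np.int64(476), np.int64(-109), np.int64(1)), (np.int64(484), np.int64(-111), np.int64(11)), (np.int64(488), np.int64(-115), np.int64(13)), (np.int64(492), np.int64(-120), np.int64(13)), (np.int64(491), np.int64(-128), np.int64(1))]
256 [(np.int64(482), np.int64(-107), np.int64(31)), (np.int64(489), np.int64(-109), np.int64(39)), (np.int64(491), np.int64(-113), np.int64(38)), (np.int64(495), np.int64(-117), np.int64(38)), (np.int64(494), np.int64(-124), np.int64(30))]
262 [(np.int64(482), np.int64(-108), np.int64(37)), (np.int64(488), np.int64(-109), np.int64(43)), (np.int64(492), np.int64(-113), np.int64(44)), (n
[... 351 characters left out ...]
, np.int64(-108), np.int64(53)), (np.int64(489), np.int64(-110), np.int64(59)), (np.int64(492), np.int64(-112), np.int64(61)), (np.int64(495), np.int64(-116), np.int64(60)), (np.int64(494), np.int64(-122), np.int64(53))]
290 [(np.int64(489), np.int64(-105), np.int64(71)), (np.int64(490), np.int64(-109), np.int64(69)), (np.int64(489), np.int64(-115), np.int64(62)), (np.int64(495), np.int64(-115), np.int64(69)), (np.int64(498), np.int64(-117), np.int64(70))]
300 [(np.int64(489), np.int64(-106), np.int64(76)), (np.int64(490), np.int64(-109), np.int64(75)), (np.int64(485), np.int64(-118), np.int64(62)), (np.int64(495), np.int64(-115), np.int64(75)), (np.int64(497), np.int64(-118), np.int64(75))]
```

Run:
```python
from wrist import *
d=cap('wrist'); P=wcloud(d)
for x in (255,265,290,300):
    print(x,[tuple(int(k) for k in np.round(P[r,x]*1000)) for r in range(250,272,2)])
s=monitor.get_state(); T=Rn.from_quat(s['orientation']).as_matrix()
R=cv2.Rodrigues(np.array(d['rvec'],float))[0]; C=-R.T@np.array(d['tvec']).ravel()
print('cam in tool',T.T@(C-s['position']),s['position'],s['clock'])
```

```text
255 [(475, -107, 1), (474, -107, 1), (473, -108, 1), (472, -109, 1), (471, -110, 1), (470, -110, 1), (469, -111, 1), (468, -112, 1), (467, -113, 1), (466, -114, 0), (481, -106, 32)]
265 [(479, -111, 1), (478, -112, 1), (477, -113, 1), (476, -113, 2), (475, -114, 2), (474, -115, 1), (472, -116, 0), (472, -117, 0), (471, -117, 1), (483, -110, 30), (484, -109, 33)]
290 [(492, -118, 13), (491, -119, 14), (490, -120, 13), (489, -120, 12), (494, -116, 27), (494, -116, 29), (493, -116, 31), (494, -116, 34), (494, -116, 35), (494, -116, 38), (494, -116, 40)]
300 [(491, -126, 1), (490, -127, 1), (489, -128, 1), (488, -129, 1), (487, -129, 1), (486, -130, 0), (485, -131, 0), (484, -132, 1), (483, -133, 1), (493, -123, 29), (494, -122, 33)]
cam in tool [ 0.00084808 -0.14234355  0.07729161] [ 0.48246835 -0.11825759  0.02392465] 5.6333
```

The jaws closed above the handle: wrist depth puts the tips at about z = 25 mm, higher than the stated 22 mm offset implies. I'll reopen and go lower in small steps, watching the force.

```bash
R='-m handwheel'
python3 $R '[[0.2,0,0,0,0.2],[0,0,0,0,0.2],[0,0,0,0,0.2],[0,0.6,0,0,0.2],[0,0.4,0,0,0.2]]' 40
python3 $R '[[0,0.2,0,0,0.2],[0,0,0,0,0.2]]' 40
python3 - <<'E'
from wrist import *
todo([.4839,-.1199,.012],.667)
d=cap('wrist'); P=wcloud(d); T=Rn.from_quat(monitor.get_state()['orientation']).as_matrix()
q=P[240:420:1].reshape(-1,3); l=(q-monitor.get_state()['position'])@T
k=(abs(l[:,2])<.02)&(abs(l[:,0])<.035)&(q[:,2]>.0165)
h=l[k]; print(k.sum(),'tool-y max of finger pts',np.percentile(h[:,1],[90,99,100]),'x',np.percentile(h[:,0],[2,98]))
E
```

```text
clock: 6.05
position: [0.484, -0.1202, 0.0139]
orientation: [0.64, -0.311, 0.303, -0.634]
ft_force: [0.4, -0.6, -1.1]
width: 0.0339
clock: 6.22
position: [0.4834, -0.12, 0.0103]
orientation: [0.64, -0.312, 0.302, -0.633]
ft_force: [0.0, -0.7, 0.9]
width: 0.0344
tcp [ 0.4834 -0.12    0.0103] w 0.0344 t 6.2167 F [ 0.  -0.7  0.9] q6 0.59
axes x [ 0.622 -0.783 -0.008] y [-0.016 -0.003 -1.   ] z [ 0.783  0.622 -0.014]
shift cm (tool now) [ 0.02 -0.17  0.05]
heading 0.672 yaw rows 0.005
shift cm after yaw [ 0.02 -0.17  0.05]
21168 tool-y max of finger pts [-0.03104436 -0.00944625 -0.00573959] x [-0.03213229  0.03158237]
```

```bash
R='-m handwheel'
python3 $R '[[0,0.3,0,0,0.2],[0,0.2,0,0,0.2],[0,0,0,0,0.2],[0,0,0,0,0.4],[0,0,0,0,0.4]]' 40
python3 $R '[[0,0,0,0,1],[0,0,0,0,1],[0,0,0,0,1],[0,0,0,0,1]]' 40
```

```text
clock: 6.68
position: [0.4833, -0.12, 0.0049]
orientation: [0.64, -0.312, 0.302, -0.633]
ft_force: [0.5, 0.0, -0.3]
width: 0.0255
clock: 7.02
position: [0.4836, -0.1201, 0.0053]
orientation: [0.64, -0.312, 0.303, -0.633]
ft_force: [-0.1, -0.1, -1.0]
width: 0.0128
```

```bash
R='-m handwheel'
python3 $R '[[0,-1,0,0,1],[0,-2,0,0,1],[0,-3,0,0,1],[0,-3,0,0,1],[0,0,0,0,1]]' 60
python3 - <<'E'
from wrist import *
todo([.527,.2537,.09],.035)
E
```

```text
clock: 7.43
position: [0.484, -0.1195, 0.1]
orientation: [0.64, -0.313, 0.301, -0.633]
ft_force: [1.2, -0.0, 0.6]
width: 0.0118
tcp [ 0.484  -0.1195  0.1   ] w 0.0118 t 7.4333 F [ 1.2 -0.   0.6] q6 0.59
axes x [ 0.622 -0.783 -0.011] y [-0.019 -0.002 -1.   ] z [ 0.783  0.622 -0.016]
shift cm (tool now) [-26.52   0.85  26.61]
heading 0.672 yaw rows 0.637
shift cm after yaw [-37.15   0.85   5.62]
```

```bash
R='-m handwheel'
python3 $R '[[0,0,0,0.12,1],[0,0,0,0.12,1],[0,0,0,0.12,1],[0,0,0,0.12,1],[0,0,0,0.12,1]]'
python3 $R '[[-3.8,0,0.6,0.02,1],[-3.8,0,0.6,0,1],[-3.8,0,0.6,0,1],[-3.8,0,0.6,0,1],[-3.8,0,0.6,0,1]]'
python3 $R '[[-3.8,0,0.6,0,1],[-3.8,0,0.6,0,1],[-3.8,0,0.6,0,1],[-3,0,0.6,0,1],[0,0,0,0,1]]'
python3 - <<'E'
from wrist import *
todo([.527,.2537,.09],.035)
d=cap('wrist'); o=ortho(d,(.512,.23),.26,.003,.0005)
o2=ortho(d,(.512,.23),.26,.08,.0005)
save('w3.png',np.hstack([cv2.resize(o,(400,400)),cv2.resize(o2,(400,400))]))
import pickle; pickle.dump(d,open('w3.pkl','wb'))
E
```

```text
clock: 7.85
position: [0.4849, -0.1197, 0.1053]
orientation: [0.517, -0.489, 0.484, -0.509]
ft_force: [1.0, 0.1, -1.2]
width: 0.0118
clock: 8.27
position: [0.5102, 0.0717, 0.1067]
orientation: [0.506, -0.499, 0.496, -0.499]
ft_force: [0.9, -0.3, -0.0]
width: 0.0118
clock: 8.68
position: [0.5319, 0.2295, 0.1083]
orientation: [0.506, -0.497, 0.495, -0.501]
ft_force: [-0.1, 0.3, -0.5]
width: 0.012
tcp [0.5319 0.2295 0.1083] w 0.012 t 8.6833 F [-0.1  0.3 -0.5] q6 1.9
axes x [ 0.015 -1.     0.003] y [-0.007 -0.003 -1.   ] z [ 1.     0.015 -0.007]
shift cm (tool now) [-2.44  1.82 -0.44]
heading 0.015 yaw rows -0.02
shift cm after yaw [-2.45  1.82 -0.39]
```

View pics/w3.png

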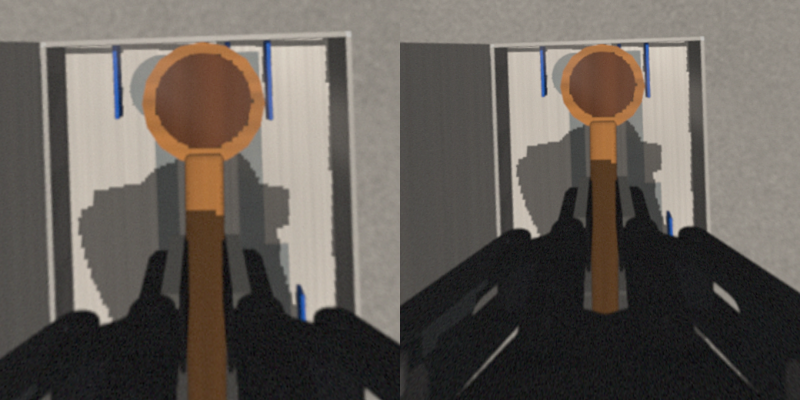

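The wrist view shows the spoon held level over the caddy, with the left pocket rib at (117,80) and the floor edges leaning about 0.025 rad. That agrees with the top view to 1–2 mm. Next I lower towards spoon bay (0.527, 0.2528).

```bash
R='-m handwheel'
python3 $R '[[-2.3,0,-0.45,-0.016,1],[0,3,0,0,1],[0,3,0,0,1],[0,0,0,0,1]]'
python3 - <<'E'
from wrist import *
todo([.527,.2528,.0095],.031)
E
```

```text
clock: 9.07
position: [0.5268, 0.2492, 0.0489]
orientation: [0.51, -0.492, 0.492, -0.506]
ft_force: [-0.7, -0.0, -1.7]
width: 0.0119
tcp [0.5268 0.2492 0.0489] w 0.0119 t 9.0667 F [-0.7 -0.  -1.7] q6 1.92
axes x [ 0.032 -0.999  0.003] y [-0.004 -0.003 -1.   ] z [ 0.999  0.031 -0.004]
shift cm (tool now) [-0.37  3.94  0.05]
heading 0.031 yaw rows 0.0
shift cm after yaw [-0.37  3.94  0.05]
```

```bash
R='-m handwheel'
python3 $R '[[-0.35,0,0.05,0,1],[0,0,0,0,1],[0,1.5,0,0,1],[0,1,0,0,1],[0,0,0,0,1]]'
python3 - <<'E'
from wrist import *
todo([.527,.2528,.0095],.031)
E
```

```text
clock: 9.48
position: [0.5297, 0.2506, 0.0296]
orientation: [0.507, -0.492, 0.493, -0.507]
ft_force: [0.2, 0.3, -0.5]
width: 0.0124
tcp [0.5297 0.2506 0.0296] w 0.0124 t 9.4833 F [ 0.2  0.3 -0.5] q6 1.92
axes x [ 0.028 -1.     0.002] y [ 0.    -0.002 -1.   ] z [1.    0.028 0.   ]
shift cm (tool now) [-0.23  2.01 -0.26]
heading 0.028 yaw rows -0.003
shift cm after yaw [-0.23  2.01 -0.26]
```

```bash
R='-m handwheel'
python3 $R '[[-0.25,0,-0.25,0,1],[0,0,0,0,1],[0,0.8,0,0,1],[0,0,0,0,1]]'
python3 - <<'E'
from wrist import *
todo([.527,.2528,.0095],.031)
E
```

```text
clock: 9.82
position: [0.5283, 0.2533, 0.0245]
orientation: [-0.506, 0.492, -0.494, 0.508]
ft_force: [-0.3, -0.4, -0.6]
width: 0.0117
tcp [0.5283 0.2533 0.0245] w 0.0117 t 9.8167 F [-0.3 -0.4 -0.6] q6 1.93
axes x [ 0.027 -1.     0.   ] y [ 0.004 -0.    -1.   ] z [1.    0.027 0.004]
shift cm (tool now) [ 0.05  1.5  -0.14]
heading 0.027 yaw rows -0.004
shift cm after yaw [ 0.05  1.5  -0.14]
```

```bash
R='-m handwheel'
python3 $R '[[0.05,0.6,-0.1,0,1],[0,0.5,0,0,1],[0,0,0,0,1],[0,0.2,0,0,1],[0,0,0,0,1]]'
python3 $R '[[0,0.2,0,0,1],[0,0,0,0,1]]'
```

```text
clock: 10.23
position: [0.5273, 0.2528, 0.0101]
orientation: [-0.506, 0.492, -0.494, 0.508]
ft_force: [-0.1, -0.3, -0.4]
width: 0.0117
clock: 10.4
position: [0.5276, 0.2529, 0.0085]
orientation: [-0.506, 0.492, -0.494, 0.508]
ft_force: [-1.1, -0.2, 2.9]
width: 0.0118
```

Contact is at 8.5 mm, which is exactly floor height, so I release to about 42 mm, lift and look.

```bash
R='-m handwheel'
python3 $R '[[0,0,0,0,0.3],[0,0,0,0,0.1],[0,0,0,0,0.1],[0,-1.5,0,0,0.1],[0,-3,0,0,0.1]]'
python3 $R '[[0,-4,0,0,0.1],[0,-4,0,0,0.1],[4,-2,0,0,0.1],[4,0,0,0,0],[4,0,0,0,-0.2]]'
python3 $R '[[4,0,0,0,-0.2],[4,0,0,0,-0.2],[4,0,0,0,-0.2],[4,0,0,0,-0.2],[4,0,0,0,-0.2]]'
python3 - <<'E'
from wrist import *
todo([.5786,-.2783,.15],-1.95)
import pickle
d=cap('top'); pickle.dump(d,open('top2.pkl','wb')); c=d['color']
a=cv2.resize(c[170:265,110:220],None,fx=5,fy=5,interpolation=cv2.INTER_CUBIC)
dw=cap('wrist'); o=ortho(dw,(.57,-.25),.26,.006,.0005); pickle.dump(dw,open('w4.pkl','wb'))
o=cv2.resize(o,(240,240)); p=np.zeros((475,240,3),np.uint8); p[:240]=o; save('t2.png',np.hstack([a,p]))
E
```

```text
clock: 10.82
position: [0.5249, 0.2518, 0.049]
orientation: [0.509, -0.493, 0.493, -0.505]
ft_force: [-0.4, -0.7, 0.6]
width: 0.0384
clock: 11.23
position: [0.5291, 0.1383, 0.1574]
orientation: [-0.508, 0.49, -0.492, 0.51]
ft_force: [0.0, -0.6, -0.4]
width: 0.0509
clock: 11.65
position: [0.5357, -0.0699, 0.1603]
orientation: [-0.508, 0.487, -0.493, 0.512]
ft_force: [1.4, -0.0, 0.8]
width: 0.0513
tcp [ 0.5357 -0.0699  0.1603] w 0.0513 t 11.65 F [ 1.4 -0.   0.8] q6 1.33
axes x [ 0.039 -0.999  0.002] y [ 0.009 -0.001 -1.   ] z [0.999 0.039 0.009]
shift cm (tool now) [20.99  1.1   3.47]
heading 0.039 yaw rows -1.153
shift cm after yaw [ 11.7    1.1  -17.78]
```

View pics/t2.png

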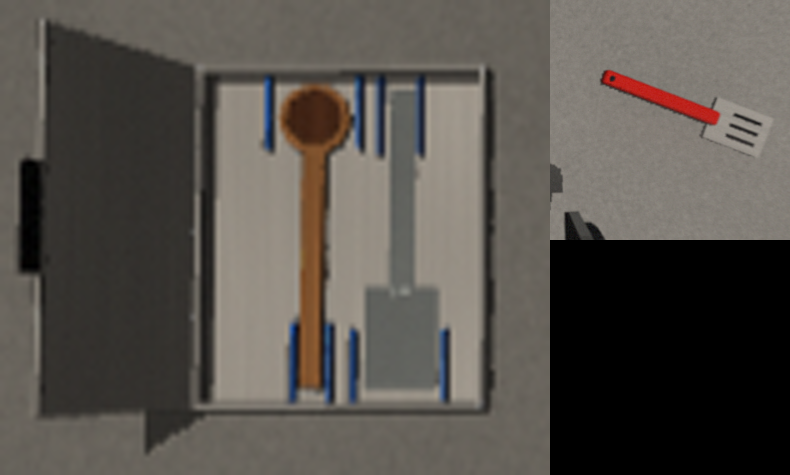

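The top crop shows the spoon in its compartment, head between the top ribs at (315,120) and butt between the lower ribs at (312,375). The wrist inset has the turner butt at (604,76) and tip at (766,143), so its origin is (0.5756,−0.280) and its heading −1.963.

```bash
R='-m handwheel'
python3 $R '[[0,0,0,-0.12,0],[0,0,0,-0.12,0],[0,0,0,-0.12,0],[0,0,0,-0.12,0],[0,0,0,-0.12,0]]' >/dev/null
python3 $R '[[0,0,0,-0.12,0],[0,0,0,-0.12,0],[0,0,0,-0.12,0],[0,0,0,-0.12,0],[0,0,0,0,0]]'
python3 $R '[[1.8,1,-3,0,0],[1.8,1,-3,0,0],[1.8,1,-3,0,0],[1.8,1,-3,0,0],[1.8,1,-3,0,0]]'
python3 - <<'E'
from wrist import *
todo([.5756,-.2801,.0053],-1.9635)
E
```

```text
clock: 12.58
position: [0.5355, -0.0723, 0.1598]
orientation: [-0.692, 0.143, -0.149, 0.692]
ft_force: [0.4, -0.3, -0.4]
width: 0.0424
clock: 13.0
position: [0.5595, -0.245, 0.1115]
orientation: [-0.691, 0.144, -0.155, 0.691]
ft_force: [-0.2, -0.2, 0.3]
width: 0.0426
tcp [ 0.5595 -0.245   0.1115] w 0.0426 t 13.0 F [-0.2 -0.2  0.3] q6 -0.05
axes x [ 0.91  -0.413  0.014] y [ 0.015 -0.002 -1.   ] z [0.413 0.911 0.004]
shift cm (tool now) [ 2.76 10.65 -2.57]
heading 1.145 yaw rows -0.033
shift cm after yaw [ 2.68 10.65 -2.66]
```

```bash
R='-m handwheel'
python3 $R '[[2.4,2,-2.3,-0.033,0],[0,3,0,0,0],[0,0,0,0,0],[0,0,0,0,0]]'
python3 - <<'E'
from wrist import *
todo([.5756,-.2801,.0053],-1.9635)
E
```

```text
clock: 13.33
position: [0.5722, -0.2835, 0.0584]
orientation: [-0.692, 0.14, -0.15, 0.692]
ft_force: [0.3, 0.3, 2.3]
width: 0.0427
tcp [ 0.5722 -0.2835  0.0584] w 0.0427 t 13.3333 F [0.3 0.3 2.3] q6 -0.11
axes x [ 0.915 -0.403  0.014] y [ 0.014 -0.003 -1.   ] z [0.403 0.915 0.003]
shift cm (tool now) [0.1  5.31 0.43]
heading 1.156 yaw rows -0.022
shift cm after yaw [0.11 5.31 0.43]
```

```bash
R='-m handwheel'
python3 $R '[[0.1,2.5,0.4,-0.022,0],[0,1.5,0,0,0],[0,0,0,0,0.2],[0,0,0,0,0.2]]'
python3 - <<'E'
from wrist import *
todo([.5756,-.2801,.0053],-1.9635)
E
```

```text
clock: 13.67
position: [0.5773, -0.2782, 0.0226]
orientation: [0.694, -0.133, 0.146, -0.693]
ft_force: [0.7, -0.1, 0.7]
width: 0.0341
tcp [ 0.5773 -0.2782  0.0226] w 0.0341 t 13.6667 F [ 0.7 -0.1  0.7] q6 -0.11
axes x [ 0.922 -0.387  0.018] y [ 0.018 -0.004 -1.   ] z [0.387 0.922 0.003]
shift cm (tool now) [-0.11  1.73 -0.25]
heading 1.174 yaw rows -0.004
shift cm after yaw [-0.11  1.73 -0.25]
```

```bash
R='-m handwheel'
python3 $R '[[-0.1,0.7,-0.2,0,0.2],[0,0.6,0,0,0.2],[0,0,0,0,0.2],[0,0.3,0,0,0.3],[0,0,0,0,0.3]]'
python3 $R '[[0,0,0,0,1],[0,0,0,0,1],[0,0,0,0,1],[0,0,0,0,1]]' 60
```

```text
clock: 14.08
position: [0.5775, -0.2799, 0.0102]
orientation: [0.694, -0.131, 0.148, -0.692]
ft_force: [-0.8, 1.2, 0.4]
width: 0.03
clock: 14.42
position: [0.5777, -0.2802, 0.0111]
orientation: [0.694, -0.131, 0.149, -0.692]
ft_force: [-0.0, -0.1, -0.4]
width: 0.0131
```

The grip is 6 mm shallower than on the spoon, so I'll reopen and go lower.

```bash
R='-m handwheel'
python3 $R '[[0,0,0,0,0.3],[0,0,0,0,0.3],[-0.1,0.5,-0.05,0,0.3],[0,0.3,0,0,0.3],[0,0,0,0,0.3]]'
python3 $R '[[0,0,0,0,1],[0,0,0,0,1],[0,0,0,0,1],[0,0,0,0,1]]' 50
```

```text
clock: 14.83
position: [0.5768, -0.2804, 0.0024]
orientation: [0.694, -0.131, 0.149, -0.692]
ft_force: [-0.1, 0.5, -0.0]
width: 0.0299
clock: 15.17
position: [0.5767, -0.2804, 0.0022]
orientation: [0.694, -0.131, 0.149, -0.692]
ft_force: [0.2, 1.2, -0.9]
width: 0.0142
```

```bash
R='-m handwheel'
python3 $R '[[0,-1,0,0,1],[0,-2,0,0,1],[0,-3,0,0,1],[0,-3,0,0,1],[0,-1,0,0,1]]' 60
python3 $R '[[0,0,0,0.12,1],[0,0,0,0.12,1],[0,0,0,0.12,1],[0,0,0,0.12,1],[0,0,0,0.12,1]]'
python3 $R '[[0,0,0,0.12,1],[0,0,0,0.12,1],[0,0,0,0.12,1],[0,0,0,0.12,1],[0,0,0,0,1]]'
python3 - <<'E'
from wrist import *
todo([.497,.1978,.09],.031)
E
```

```text
clock: 15.58
position: [0.5726, -0.2787, 0.1044]
orientation: [0.693, -0.134, 0.146, -0.693]
ft_force: [0.2, -0.0, 0.4]
width: 0.0142
clock: 16.0
position: [0.5736, -0.2792, 0.1101]
orientation: [-0.616, 0.336, -0.353, 0.619]
ft_force: [-0.6, -0.4, -0.8]
width: 0.014
clock: 16.42
position: [0.573, -0.2788, 0.1096]
orientation: [-0.508, 0.48, -0.496, 0.515]
ft_force: [-0.6, -0.1, -1.4]
width: 0.0142
tcp [ 0.573  -0.2788  0.1096] w 0.0142 t 16.4167 F [-0.6 -0.1 -1.4] q6 1.01
axes x [ 0.047 -0.999  0.008] y [ 0.023 -0.007 -1.   ] z [0.999 0.047 0.022]
shift cm (tool now) [-47.98   1.44  -5.39]
heading 0.047 yaw rows 0.016
shift cm after yaw [-47.88   1.44  -6.16]
```

```bash
R='-m handwheel'
python3 $R '[[-3.8,0,-0.5,0.016,1],[-3.8,0,-0.5,0,1],[-3.8,0,-0.5,0,1],[-3.8,0,-0.5,0,1],[-3.8,0,-0.5,0,1]]'
python3 $R '[[-3.8,0,-0.5,0,1],[-3.8,0,-0.5,0,1],[-3.8,0,-0.5,0,1],[-3.8,0,-0.5,0,1],[-3.8,0,-0.5,0,1]]'
python3 $R '[[-3.8,0,-0.5,0,1],[-3,0,-0.5,0,1],[0,0,0,0,1]]'
python3 - <<'E'
from wrist import *
todo([.497,.1978,.05],.031)
d=cap('wrist'); o=ortho(d,(.512,.21),.28,.015,.0005)
o2=ortho(d,(.512,.21),.28,.108,.0005)
save('w5.png',np.hstack([cv2.resize(o,(400,400)),cv2.resize(o2,(400,400))]))
E
```

```text
clock: 16.83
position: [0.5384, -0.0899, 0.1063]
orientation: [-0.507, 0.481, -0.497, 0.514]
ft_force: [1.0, 0.1, -0.2]
width: 0.0142
clock: 17.25
position: [0.5, 0.1071, 0.1044]
orientation: [-0.512, 0.475, -0.492, 0.52]
ft_force: [1.3, 0.3, -0.0]
width: 0.0141
clock: 17.5
position: [0.4823, 0.1827, 0.1038]
orientation: [-0.516, 0.47, -0.487, 0.525]
ft_force: [0.4, 0.4, -0.0]
width: 0.0141
tcp [0.4823 0.1827 0.1038] w 0.0141 t 17.5 F [ 0.4  0.4 -0. ] q6 1.79
axes x [ 0.084 -0.996  0.009] y [ 0.025 -0.007 -1.   ] z [0.996 0.084 0.025]
shift cm (tool now) [-1.43  5.41  1.45]
heading 0.084 yaw rows 0.053
shift cm after yaw [-1.5   5.41  1.38]
```

View pics/w5.png

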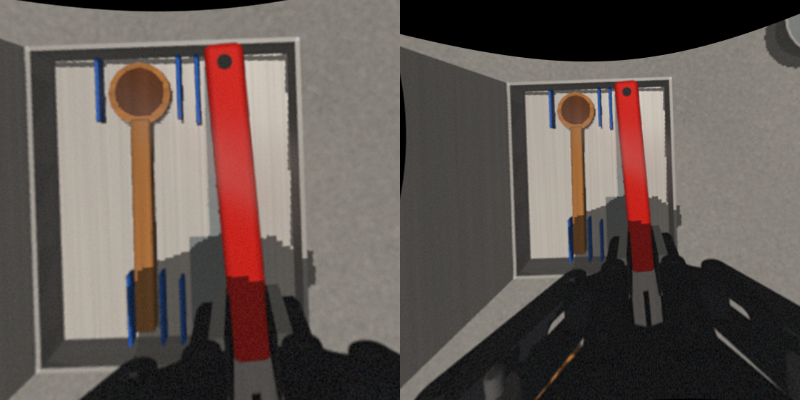

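The turner is held with its butt up-image at (225,60). The spoon sits mid-rib: head at 140 px between ribs at 99 and 180, butt at 147 px between ribs at 131 and 163. I place the turner 54 mm over.

```bash
R='-m handwheel'
python3 $R '[[-1.5,1,1.4,0.053,1],[0,2.5,0,0,1],[0,2,0,0,1],[0,0,0,0,1]]'
python3 - <<'E'
from wrist import *
todo([.497,.198,.0055],.033)
E
```

```text
clock: 17.88
position: [0.499, 0.1958, 0.0489]
orientation: [-0.505, 0.48, -0.499, 0.516]
ft_force: [-1.1, -0.9, -1.4]
width: 0.014
tcp [0.499  0.1958 0.0489] w 0.014 t 17.8833 F [-1.1 -0.9 -1.4] q6 1.85
axes x [ 0.041 -0.999  0.008] y [ 0.029 -0.007 -1.   ] z [0.999 0.042 0.029]
shift cm (tool now) [-0.26  4.33 -0.32]
heading 0.042 yaw rows 0.009
shift cm after yaw [-0.26  4.33 -0.32]
```

```bash
R='-m handwheel'
python3 $R '[[-0.25,0,-0.3,0.009,1],[0,0,0,0,1],[0,1.2,0,0,1],[0,0.8,0,0,1],[0,0,0,0,1]]'
python3 - <<'E'
from wrist import *
todo([.497,.198,.0055],.033)
E
```

```text
clock: 18.3
position: [0.4979, 0.196, 0.0303]
orientation: [-0.502, 0.482, -0.501, 0.515]
ft_force: [-0.7, -0.2, -0.9]
width: 0.014
tcp [0.4979 0.196  0.0303] w 0.014 t 18.3 F [-0.7 -0.2 -0.9] q6 1.86
axes x [ 0.034 -0.999  0.008] y [ 0.032 -0.007 -0.999] z [0.999 0.034 0.032]
shift cm (tool now) [-0.22  2.48 -0.16]
heading 0.034 yaw rows 0.001
shift cm after yaw [-0.22  2.48 -0.16]
```

```bash
R='-m handwheel'
python3 $R '[[-0.25,0,-0.1,0,1],[0,0,0,0,1],[0,0.7,0,0,1],[0,0.3,0,0,1],[0,0,0,0,1]]'
python3 - <<'E'
from wrist import *
todo([.497,.198,.0055],.033)
E
```

```text
clock: 18.72
position: [0.4975, 0.1987, 0.02]
orientation: [-0.502, 0.481, -0.501, 0.515]
ft_force: [0.2, 1.1, -1.6]
width: 0.014
tcp [0.4975 0.1987 0.02  ] w 0.014 t 18.7167 F [ 0.2  1.1 -1.6] q6 1.87
axes x [ 0.035 -0.999  0.007] y [ 0.033 -0.006 -0.999] z [0.999 0.035 0.033]
shift cm (tool now) [ 0.06  1.45 -0.1 ]
heading 0.035 yaw rows 0.002
shift cm after yaw [ 0.06  1.45 -0.1 ]
```

```bash
R='-m handwheel'
python3 $R '[[0.05,0.6,-0.1,0,1],[0,0.4,0,0,1],[0,0,0,0,1],[0,0.2,0,0,1],[0,0,0,0,1]]'
python3 - <<'E'
from wrist import *
todo([.497,.198,.0055],.033)
E
```

```text
clock: 19.13
position: [0.497, 0.1981, 0.0066]
orientation: [-0.502, 0.481, -0.501, 0.515]
ft_force: [-0.8, -1.3, 2.5]
width: 0.0141
tcp [0.497  0.1981 0.0066] w 0.0141 t 19.1333 F [-0.8 -1.3  2.5] q6 1.87
axes x [ 0.035 -0.999  0.007] y [ 0.034 -0.006 -0.999] z [0.999 0.035 0.033]
shift cm (tool now) [ 0.01  0.11 -0.  ]
heading 0.035 yaw rows 0.002
shift cm after yaw [ 0.01  0.11 -0.  ]
```

```bash
R='-m handwheel'
python3 $R '[[0,0,0,0,0.4],[0,0,0,0,0.1],[0,0,0,0,0.1],[0,-1.5,0,0,0.1],[0,-3,0,0,0.1]]'
python3 $R '[[0,-4,0,0,0.1],[0,-4,0,0,0.1],[0,-4,0,0,0.1],[0,-4,0,0,1],[0,-4,0,0,1]]'
python3 $R '[[0,-4,0,0,1],[0,-2,0,0,1],[0,0,0,0,1]]'
python3 - <<'E'
from wrist import *
todo([.515,.43,.29],.033)
import pickle
d=cap('top'); pickle.dump(d,open('top3.pkl','wb')); dw=cap('wrist'); pickle.dump(dw,open('w6.pkl','wb'))
o=ortho(dw,(.512,.22),.26,.012,.0005)
a=cv2.resize(d['color'][170:265,110:220],None,fx=4.2,fy=4.2,interpolation=cv2.INTER_CUBIC)
save('t3.png',np.hstack([a,cv2.resize(o,(330,399))[:a.shape[0]]]) if a.shape[0]==399 else a)
E
```

```text
clock: 19.55
position: [0.4931, 0.1974, 0.0481]
orientation: [-0.504, 0.483, -0.5, 0.513]
ft_force: [0.6, -0.4, -1.0]
width: 0.0386
clock: 19.97
position: [0.485, 0.1983, 0.2534]
orientation: [-0.507, 0.484, -0.499, 0.51]
ft_force: [0.9, 0.6, -0.5]
width: 0.0155
clock: 20.22
position: [0.4841, 0.1992, 0.3254]
orientation: [-0.503, 0.482, -0.501, 0.515]
ft_force: [0.4, -0.4, 0.8]
width: 0.0001
tcp [0.4841 0.1992 0.3254] w 0.0001 t 20.2167 F [ 0.4 -0.4  0.8] q6 1.87
axes x [ 0.035 -0.999  0.008] y [ 0.031 -0.007 -0.999] z [0.999 0.035 0.031]
shift cm (tool now) [-22.98   3.48   3.78]
heading 0.035 yaw rows 0.002
shift cm after yaw [-22.99   3.48   3.74]
```

View pics/t3.png

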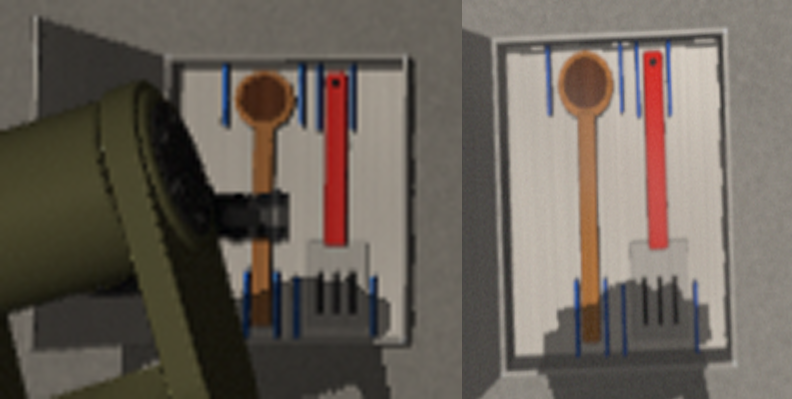

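Both utensils sit between their ribs: the turner handle at (654,80) between ribs at 638 and 669, the blade at (660,290) between 624 and 697. Next I check their heights and go behind the lid.

```bash
R='-m handwheel'
python3 $R '[[-3.9,0,0.6,0,1],[-3.9,0,0.6,0,1],[-3.9,0,0.6,0,1],[-3.9,0,0.6,0,1],[-3.9,0,0.6,0,1]]'
python3 $R '[[-3.9,0,0.6,0,1],[-2,0,0,0,1],[0,0,0,0,1]]'
python3 - <<'E'
from wrist import *
import pickle
todo([.515,.42,.19],.033)
dw=pickle.load(open('w6.pkl','rb')); P=wcloud(dw)
def zat(pts):
    for p in pts:
        m=np.hypot(P[...,0]-p[0],P[...,1]-p[1])<.005; print(p,np.median(P[m][:,2]).round(4) if m.any() else None)
print('spoon butt, handle, head; turner butt, handle, blade; floor')
zat([(.425,.248),(.55,.252),(.587,.2535),(.60,.2005),(.53,.1985),(.43,.195),(.5,.225)])
d=cap('top'); Q=cloud(d); m=np.zeros(Q.shape[:2],bool); m[168:265,105:160]=1; q=Q[m&(Q[...,2]>.1)&(Q[...,2]<.25)]
for h in (.12,.16,.19,.21): s=q[abs(q[:,2]-h)<.01]; print(h,len(s),np.median(s,0) if len(s) else '')
E
```

```text
clock: 20.73
position: [0.5075, 0.3953, 0.3119]
orientation: [-0.505, 0.485, -0.502, 0.507]
ft_force: [0.5, -1.0, 0.1]
width: -0.0002
clock: 20.98
position: [0.5098, 0.4629, 0.3004]
orientation: [0.511, -0.485, 0.5, -0.504]
ft_force: [-0.4, 0.7, -0.1]
width: 0.0002
tcp [0.5098 0.4629 0.3004] w 0.0002 t 20.9833 F [-0.4  0.7 -0.1] q6 2.23
axes x [ 0.03  -0.999  0.022] y [ 0.008 -0.022 -1.   ] z [1.    0.03  0.008]
shift cm (tool now) [ 4.05 11.14  0.3 ]
heading 0.03 yaw rows -0.003
shift cm after yaw [ 4.05 11.14  0.29]
spoon butt, handle, head; turner butt, handle, blade; floor
(0.425, 0.248) 0.0153
(0.55, 0.252) 0.0159
(0.587, 0.2535) 0.0146
(0.6, 0.2005) 0.0158
(0.53, 0.1985) 0.0162
(0.43, 0.195) 0.0077
(0.5, 0.225) 0.0042
0.12 255 [0.50572541 0.33116645 0.12039003]
0.16 295 [0.50409338 0.33741401 0.16002934]
0.19 307 [0.50487165 0.34192379 0.18983253]
0.21 272 [0.50591649 0.34501761 0.20728177]
```

Heights confirm both lie flat: handle tops at about 15.5 mm on a 3 mm floor. I go down behind the lid and push.

```bash
R='-m handwheel'
python3 $R '[[0,4,0,0,1],[0,4,0,0,1],[0,3,0,0,1],[0,0,0,0,1]]'
python3 $R '[[2.5,0,0,0,1],[2.5,0,0,0,1],[2,0,0,0,1],[2,0,0,0,1],[2,0,0,0,1]]' 
python3 $R '[[1.5,0,0,0,1],[1.5,0,0,0,1],[1.5,0,0,0,1]]'
python3 - <<'E'
from wrist import *
todo([.515,.25,.17],.033)
E
```

```text
clock: 21.37
position: [0.5106, 0.4551, 0.1855]
orientation: [0.512, -0.485, 0.5, -0.502]
ft_force: [0.5, -0.2, -1.3]
width: 0.0
clock: 21.78
position: [0.5125, 0.3391, 0.1895]
orientation: [0.514, -0.485, 0.5, -0.5]
ft_force: [1.3, 2.5, -2.2]
width: -0.0001
clock: 22.03
position: [0.5141, 0.2891, 0.1951]
orientation: [0.512, -0.486, 0.501, -0.501]
ft_force: [1.4, 1.7, -0.9]
width: -0.0001
tcp [0.5141 0.2891 0.1951] w -0.0001 t 22.0333 F [ 1.4  1.7 -0.9] q6 2.01
axes x [ 0.026 -0.999  0.026] y [ 0.004 -0.026 -1.   ] z [1.    0.026 0.003]
shift cm (tool now) [ 3.85  2.62 -0.02]
heading 0.026 yaw rows -0.007
shift cm after yaw [ 3.85  2.62 -0.05]
```

```bash
R='-m handwheel'
python3 $R '[[1.2,1,0,0,1],[1.2,1,0,0,1],[1.2,1,0,0,1],[1.2,1,0,0,1]]' 
python3 $R '[[1.2,1.2,0,0,1],[1.2,1.2,0,0,1],[1.2,1.2,0,0,1]]'
python3 - <<'E'
from wrist import *
todo([.515,.188,.106],.033)
E
```

```text
clock: 22.37
position: [0.5175, 0.2351, 0.1646]
orientation: [0.507, -0.486, 0.503, -0.503]
ft_force: [0.6, 2.4, 0.6]
width: -0.0001
clock: 22.62
position: [0.5196, 0.195, 0.1332]
orientation: [0.505, -0.486, 0.505, -0.505]
ft_force: [0.2, 1.2, 0.4]
width: 0.0003
tcp [0.5196 0.195  0.1332] w 0.0003 t 22.6167 F [0.2 1.2 0.4] q6 1.87
axes x [ 0.019 -1.     0.019] y [ 0.019 -0.019 -1.   ] z [1.    0.019 0.019]
shift cm (tool now) [ 0.64  2.73 -0.52]
heading 0.019 yaw rows -0.014
shift cm after yaw [ 0.64  2.73 -0.53]
```

```bash
R='-m handwheel'
python3 $R '[[0.5,1.2,0,0,1],[0.5,1.2,0,0,1],[0.5,1.2,0,0,1],[0.3,1.2,0,0,1]]' 
python3 $R '[[0,1.2,0,0,1],[0,1.2,0,0,1],[0,1,0,0,1]]'
python3 - <<'E'
from wrist import *
todo([.515,.165,.04],.033)
E
```

```text
clock: 22.95
position: [0.5223, 0.1709, 0.0898]
orientation: [0.502, -0.486, 0.507, -0.505]
ft_force: [-0.7, -0.2, 2.4]
width: 0.0
clock: 23.2
position: [0.5243, 0.1683, 0.0568]
orientation: [0.5, -0.486, 0.508, -0.505]
ft_force: [-0.3, -0.4, 1.5]
width: 0.0
tcp [0.5243 0.1683 0.0568] w 0.0 t 23.2 F [-0.3 -0.4  1.5] q6 1.83
axes x [ 0.011 -1.     0.017] y [ 0.028 -0.017 -0.999] z [1.    0.011 0.028]
shift cm (tool now) [ 0.29  1.66 -0.98]
heading 0.011 yaw rows -0.022
shift cm after yaw [ 0.27  1.66 -0.99]
```

Now I press down to the stop in small steps.

```bash
R='-m handwheel'
python3 $R '[[0,0.8,0,0,1],[0,0.6,0,0,1],[0,0.3,0,0,1]]' 
python3 $R '[[0,0.3,0,0,1],[0,0.3,0,0,1]]' 
python3 $R '[[0,0.3,0,0,1],[0,0.3,0,0,1]]'
```

```text
clock: 23.45
position: [0.525, 0.1679, 0.0387]
orientation: [0.5, -0.486, 0.508, -0.505]
ft_force: [-26.0, -7.4, 60.4]
width: 0.0
clock: 23.62
position: [0.525, 0.168, 0.0387]
orientation: [0.501, -0.486, 0.508, -0.505]
ft_force: [-29.2, -9.3, 52.9]
width: 0.0003
clock: 23.78
position: [0.525, 0.1679, 0.0389]
orientation: [0.501, -0.485, 0.508, -0.505]
ft_force: [-21.9, -6.7, 43.7]
width: 0.0002
```

Firm stop at the rim, so the lid is shut. I retreat and verify.

```bash
R='-m handwheel'
python3 $R '[[0,-0.5,0,0,1],[0,-2,0,0,1],[0,-4,0,0,1],[0,-4,0,0,1],[0,-4,0,0,1]]' 
python3 $R '[[4,-2,0,0,1],[4,0,0,0,1],[4,0,0,0,1],[4,0,0,0,1],[4,0,0,0,1]]' 
python3 $R '[[4,0,0,0,1],[0,0,0,0,1],[0,0,0,0,1],[0,0,0,0,1]]'
python3 - <<'E'
from h import *
import pickle
d=cap('top'); Q=cloud(d); z=Q[...,2]; save('t4.png',d['color'])
m=np.zeros(z.shape,bool); m[180:256,145:215]=1; m&=(z>.025)&(z<.08); q=Q[m]
A=np.c_[q,np.ones(len(q))][:,[0,1,3]]; co=np.linalg.lstsq(A,q[:,2],rcond=None)[0]; print('lid pts',len(q),'slope x,y',co[:2],'z med',np.median(q[:,2]), 'ext',np.percentile(q,[1,99],axis=0))
P=cloud(pickle.load(open('top1.pkl','rb')))
for nm,(x0,x1,y0,y1) in dict(bt=(180,232,105,152),gt=(278,326,105,148),sieve=(243,275,145,182),tin=(400,432,203,233),mortar=(366,404,246,285),jar=(388,418,163,190)).items():
    f=lambda P:np.median(P[y0:y1,x0:x1][(P[y0:y1,x0:x1,2]>.02)&(P[y0:y1,x0:x1,2]<.2)],0)
    print(nm,(f(Q)-f(P)).round(4))
E
```

```text
clock: 24.2
position: [0.5178, 0.1708, 0.1823]
orientation: [0.506, -0.488, 0.505, -0.501]
ft_force: [0.8, 0.2, 0.9]
width: 0.0001
clock: 24.62
position: [0.5237, -0.0242, 0.2171]
orientation: [-0.504, 0.48, -0.506, 0.51]
ft_force: [1.7, 0.7, -0.7]
width: 0.0001
clock: 24.95
position: [0.5246, -0.073, 0.2184]
orientation: [0.502, -0.481, 0.508, -0.508]
ft_force: [0.6, 1.5, 0.4]
width: -0.0001
lid pts 4210 slope x,y [-0.00088847 -0.00234417] z med 0.038466922888558186 ext [[0.40871827 0.13262311 0.03226136]
 [0.61497893 0.32271848 0.04405519]]
bt [ 0.0003 -0.0003  0.    ]
gt [ 0.0002 -0.      0.0001]
sieve [0.0007 0.0001 0.0004]
tin [ 0.0003 -0.0004  0.    ]
mortar [-0.0003  0.0003  0.0004]
jar [-0.0002 -0.0005  0.0002]
```

View pics/t4.png

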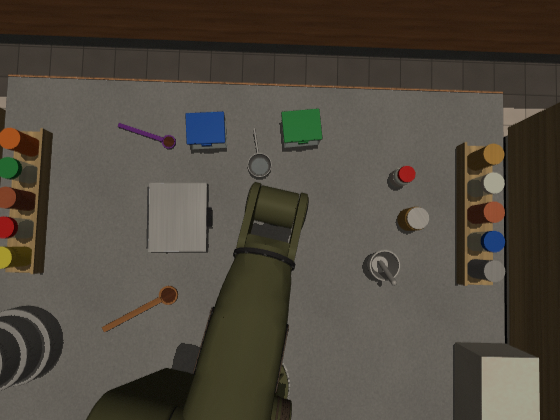

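The lid is flat, with a slope of about 0.002 rad at z = 38 mm, and covers the caddy at (178,218). Bystanders moved less than 1 mm and the arm is clear. Handing in.

```bash
python3 -c "
from station import bot; print(bot.finish_job())"
```

```text
the job is handed in; nothing more can be done
None
```

The spoon and the turner are in their own compartments, and the lid is shut. I handed the job in at about 25 s on the robot clock; `finish_job` returns no verdict.

**What I did:** I took the smaller wooden spoon (190 mm long) and left the larger wooden one and the purple one alone. I placed it in the hinge-side compartment and the turner in the front one. Then I pushed the lid over from behind and pressed it down to a firm stop, at about 60 N on the wrist.

**Last checks:**
- **Utensils:** before the lid closed, both lay between their ribs with heads at the wide ends. Handle tops read about 15–16 mm, which fits lying flat on the 3 mm floor. With the lid shut I could not see them again.
- **Lid:** the depth image shows it flat to about 0.002 rad, with its top at 38 mm.
- **Everything else:** each listed bystander moved less than 1 mm, and the arm ended well clear.

**What disagreed:**
- **Fingertips:** they sat about 20 mm farther back than the stated 22 mm offset, so the first spoon grasp closed on air. I lowered the hand and repeated it.
- **Turner grip:** the first one was shallow, so I redid it.
- **Cameras:** the wrist and top views differed by about 2 mm sideways, within the stated calibration.

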